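# Unclip, invert and set down the primer bottle

### The arm

A 6-joint arm with a two-finger parallel gripper is mounted at the origin on the work surface. World frame = base frame: x ahead of the robot, y to its left, z up, the work surface at z = 0. Lengths are in mm, angles in rad, forces in N, time in s.
With the tool pointing down it reaches from about 350 to 775 mm from the base axis. Payload 7.3 kg.
Tool frame: the origin (TCP) lies at the very end of the fingers, on their centre line; the grasp point (between the pads) lies 19 mm behind it (bot.grip_point_offset is the distance from the TCP to the grasp point, in mm); z points along the fingers, y is the line along which they close (so a half turn about z gives the same grasp; the last joint's range is limited). The gripper opens to 92 mm and grips with 3 to 60 N. Pads are 19 mm wide; open, the fingers measure 130 mm over their backs; the gripper's body (75 mm by 190 mm) begins 47 mm behind the grasp point.
Start: joints at [1.1, 0.342, 1.524, -0, 1.275, -0.146], TCP at [167.525, 497.577, 199.141] pointing down, gripper open.
Joint ranges: [-2.53, 2.53], [-0.77, 2.02], [0.04, 2.7], [-1, 4.14], [0.28, 2.66], [-3.11, 3.11]. Speed limits (rad/s): [2.57, 2.57, 3.14, 3.14, 3.14, 3.14].

### API

Orientations are given as [roll, pitch, yaw] about the fixed x, y, z axes, in that order (R = Rz(yaw) Ry(pitch) Rx(roll)).
In Python, from plant import bot gives the robot as it stands. The module is installed in compiled form; this text tells all that it offers.
- The arm moves only by the shell command python3 -m jog 'ROWS' [OPENING]. ROWS is JSON, a list of rows, each a list of 6 numbers: the shift along the tool's x, y, z in mm, then the turn, a rotation vector about the tool's x, y, z in rad. In form: [[dx, dy, dz, rx, ry, rz], ...]. A call has 1 to 12 rows; each row shifts and turns the commanded pose from where the row before left it, along the tool's axes as they then stand; what a row does not reach is not made up. A row lasts 1/10 s, in which the tool goes at most 50 mm and 8.59 degrees, less where a joint would pass 70% of its speed; a pose out of reach is approached as far as the arm can. A call with a gripper value outside its range is refused whole. OPENING is the opening in per cent of the stroke, from 0 (shut) to 100 (fully open), set as the call begins (- or left out, the last holds). The fingers move at their own pace and stop on an object; the grip force is fixed at half the most. Time passes only in rows, so rows that do not move let the fingers close. It gives the time, the measured TCP pose, the force, the opening and the grip force at its end, in the units of the state.
- bot.get_obs(): the state, without advancing time (a new reading comes with each control period).
- bot.capture(name): name is "scene" or "top"; returns the picture (384x512x3 uint8, red, green, blue); there is no depth.
- bot.camera_model(name): a dict with "fx", "fy", "cx", "cy" (pixels), "dist_coeffs" ([k1, k2, p1, p2, k3] as OpenCV has them; the pictures are not rectified), "position" and "orientation" of the camera in the world. Camera axes: x right, y down, z forward; pixel columns grow to the right and rows downward; lengths in mm; the calibration is good to about 2 mm. A picture is of the moment at which its call begins. camera_model takes no time and is no camera call.
- bot.close_job(): hands the job in; it is judged then, once.
Trained networks look in the newest picture that a camera, given by its name, has taken for a name from the list of things; names that differ only in an ending like _2 or _b are one class to them, and where a whole thing is asked for, a point or a joint stands for the part that bears it (a point fixed in the world has none). Each returns a list of dicts, best first, with "p" (0 to 1); they miss things now and then, are a little off and sometimes report something else, mostly with a low value. They report only what shows in the picture. A call takes as long as a camera call. They do not tell look-alikes from the thing itself.
- bot.outline_of(target, camera): "mask" (384x512 bool, what is visible of it) and "pixel" ([column, row] in pixels, amid what is visible of it).
The state is a dict: "time": time; "joint_positions": joint angles; "dq": joint speeds; "tau": joint torques, N m; "tool_pos": TCP position; "tcp_rot": TCP orientation; "contact_force": force on the tool from outside, world axes, zero at the start; "moment": the same for the moment, N m; "grip_width": finger opening in mm; "finger_force": force on a finger pad.
Only numpy, scipy, OpenCV 4.12 (cv2) and the standard library are available. Lean on these libraries where they do the work, as an engineer would, in place of code of your own. Each camera call takes 0.05 s, during which the arm holds its last target. There are 200 camera calls.

### The job

The small metal bottle of settled primer is snapped into the spring clip on the bench: pull it straight up out of the clip, turn it upside down in the air (cap steeply downward is enough) and keep it so for about two seconds to loosen the sediment. Then turn it upright again, set it down near the middle of the round steel plate, not the square one, and let go; do not drop it. Leave the other loose things on the bench where they are.

Things in the scene. Friction and masses are not known exactly. Their poses are not given: they have to be found in the camera images.
- bottle: Small closed aluminium bottle, black screw cap, round, 125 mm tall, 220 g. Body 48 mm in diameter from 17 to 94 mm above its underside; foot bead 56 mm in diameter, 9 mm high, cone above it; shoulder 94 to 106 mm; cap 31 mm in diameter, 106 to 125 mm. Origin: centre of its underside; z points from foot to cap. Starts standing in the clip.
- clip: Grey spring clip screwed to the bench: base plate 90 x 130 x 8 mm, two posts 42 mm tall at y = +-58 mm with steel spring jaws pressing in along y just above the bottle's foot bead (26 to 34 mm above the bench). The bottle stands centred on the base plate. An upward pull of about 8 to 15 N snaps it out; free once raised 20 mm. Origin: centre of the underside of the base plate, z up.
- round_plate: Round plain steel plate, 124 mm in diameter, 10 mm thick, fixed on the bench: where the bottle must end. Origin: centre of its underside, z up.
- square_plate: Square plain steel plate, 110 x 110 x 10 mm, fixed on the bench, not used. Origin: centre of its underside.
- squat_jar: Wide low aluminium jar with a black lid, 72 mm in diameter, 70 mm tall, loose bystander. Origin: centre of its underside.
- tape_roll: Cardboard-coloured tape roll lying flat, 90 mm outside and 72 mm inside diameter, 40 mm high, loose bystander. Origin: centre of its underside.
- wood_block: Wooden block 70 x 170 x 45 mm lying at the back, loose bystander. Origin: centre of its underside.
- hammer: Hammer about 0.25 m long lying at the back right, loose bystander. Origin near its middle; handle to its -x.
- screwdriver: Screwdriver about 0.2 m long lying at the right, loose bystander. Origin near its middle; handle to its -x.
- yellow_bowl: Yellow plastic bowl 120 mm in diameter, 50 mm high, at the left near the robot, loose bystander. Origin: centre of its underside.
Things that resemble listed ones, but are neither listed nor needed, are in the scene too. What is shaped like the bottle but pink is not meant.

How it is judged:
By the outcome, as a careful person would: the job done as asked, in the order asked, and still so for the second after the job is handed in, with the robot touching nothing.
It also fails if it takes over 56 s, if anything falls off the work surface, if the arm or the gripper's body presses on something with over 40 N, if the wrist force passes 120 N, or if a joint passes its speed limit or range.

## Working session

There is one attempt and no reset: what is moved stays moved. The work goes in short steps, Python scripts to look and compute and a shell command to move; the robot and the scene stay as the last step left them, time stands still between calls to the robot, and variables do not carry over. Pictures are saved under pics/ and viewed, at most 10 in all, crops included, and the job is handed in when it is done.

```bash
mkdir -p pics
python3 - <<'E'
from plant import bot
import cv2
for n in("scene","top"):
    im=bot.capture(n); cv2.imwrite(f"pics/{n}0.png",im[:,:,::-1])
    m=bot.camera_model(n); print(n,m)
    for t in("bottle","clip","round_plate","square_plate"):
        for d in bot.outline_of(t,n): print(t,round(d["p"],2),d["pixel"],d["mask"].sum())
o=bot.get_obs();print(o)
E
```

```text
scene {'fx': 382.41850598029646, 'fy': 382.41850598029646, 'cx': 255.90800940339014, 'cy': 196.97643304997302, 'dist_coeffs': array([-0.05125498,  0.        ,  0.        ,  0.        ,  0.        ]), 'position': array([1193.26814968, -110.93938504, 1056.08595316]), 'orientation': array([-2.57116275, -0.01614697,  1.41063538])}
bottle 0.94 [184.8, 182.0] 483
bottle 0.65 [135.2, 168.4] 489
clip 0.64 [192.2, 191.5] 704
round_plate 0.62 [271.3, 233.1] 1067
square_plate 0.79 [303.5, 183.7] 895
top {'fx': 400.5073417600056, 'fy': 400.5073417600056, 'cx': 253.08008960811256, 'cy': 185.30423993204357, 'dist_coeffs': array([-0.12323042,  0.        ,  0.        ,  0.        ,  0.        ]), 'position': array([ 444.6712094 ,    2.85908516, 1197.59119571]), 'orientation': array([-3.06262073e+00, -2.75921892e-03, -1.54918698e+00])}
bottle 0.92 [380.8, 236.7] 414
bottle 0.77 [323.8, 205.5] 321
bottle 0.32 [197.6, 195.9] 1340
clip 0.77 [317.5, 212.1] 1049
round_plate 0.57 [245.9, 146.9] 1269
square_plate 0.68 [198.4, 195.5] 1372
square_plate 0.32 [268.5, 196.1] 313
{'time': 0.5, 'joint_positions': array([ 1.10001024e+00,  3.42022314e-01,  1.52416377e+00,  8.64504985e-06,
        1.27539937e+00, -1.45960945e-01]), 'dq': array([ 0.00142622, -0.00011572, -0.00154825, -0.00071562,  0.00194267,
       -0.00054808]), 'tau': array([-6.21193649e-04, -4.30814660e+01, -2.44309670e+01,  7.18452455e-02,
        4.90975636e-02, -1.81335872e-05]), 'tool_pos': array([167.50226141, 497.55149014, 199.10661922]), 'tcp_rot': array([ 3.14158433e+00, -7.13586884e-06,  2.81676500e+00]), 'contact_force': array([ 0.36134942, -0.35533044,  0.21908499]), 'moment': array([ 0.0586658 ,  0.0211571 , -0.02089953]), 'finger_force': 0.0, 'grip_width': 92.17260992331099}
```

Run:
```python
import cv2
a=cv2.imread("pics/scene0.png");b=cv2.imread("pics/top0.png")
cv2.imwrite("pics/s1.png",cv2.resize(a,(800,600),interpolation=3));cv2.imwrite("pics/t1.png",cv2.resize(b,(800,600),interpolation=3))
```

```text
(no output)
```

View pics/s1.png

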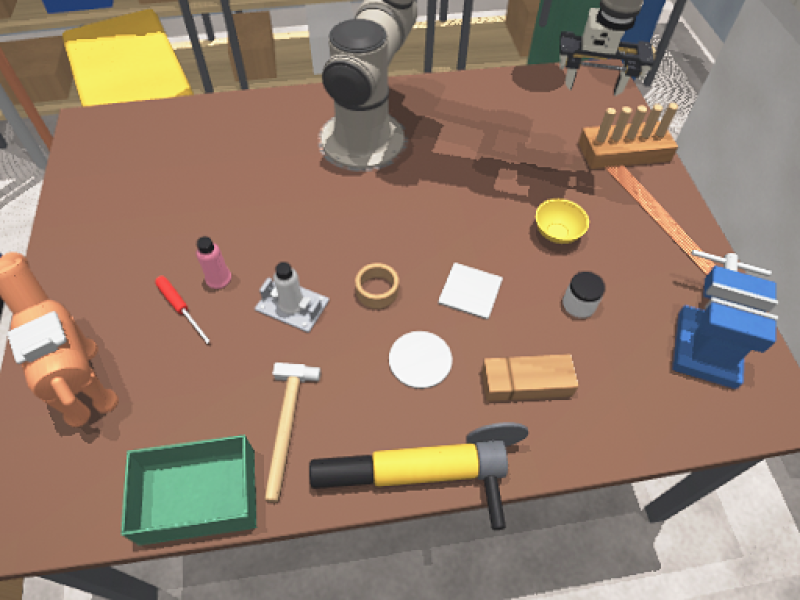

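View pics/t1.png

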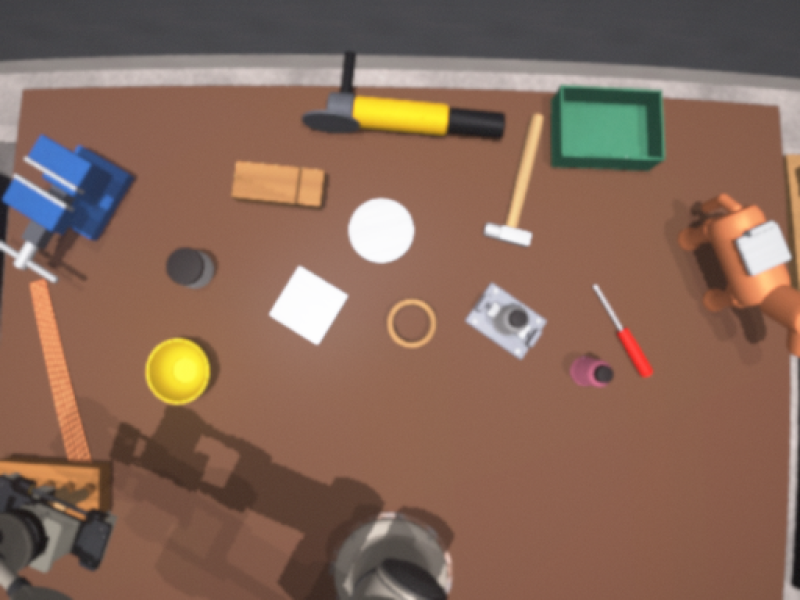

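Bottle candidates are the silver one in the clip, scene (185,182) / top (324,206), and the pink look-alike, scene (135,168) / top (381,237). The squat jar, scene (373,188), also has a black lid but is wide. I choose the silver one in the clip. Scene shows the round plate at (269,230) and the square one at (301,186). Next I check the choice in one crop and triangulate.

```bash
cat > h.py <<'E'
import numpy as np, cv2
from plant import bot
from scipy.spatial.transform import Rotation as R
def cam(n):
    m=bot.camera_model(n);K=np.array([[m["fx"],0,m["cx"]],[0,m["fy"],m["cy"]],[0,0,1]])
    return K,m["dist_coeffs"],R.from_euler("xyz",m["orientation"]).as_matrix(),m["position"]
def proj(n,P):
    K,d,r,t=cam(n);return cv2.projectPoints(np.atleast_2d(P).astype(float),cv2.Rodrigues(r.T)[0],-r.T@t,K,d)[0][:,0]
def ray(n,p):
    K,d,r,t=cam(n);u=cv2.undistortPoints(np.array([[p]],float),K,d)[0,0];v=r@np.array([*u,1]);return t,v/np.linalg.norm(v)
def tri(pts):
    A=0;b=0
    for n,p in pts:
        t,v=ray(n,p);M=np.eye(3)-np.outer(v,v);A=A+M;b=b+M@t
    X=np.linalg.solve(A,b);return X,[np.round(proj(n,X)[0]-p,1) for n,p in pts]
def onz(n,p,z):
    t,v=ray(n,p);return t+v*(z-t[2])/v[2]
E
python3 - <<'E'
from h import *
a=cv2.imread("pics/scene0.png")[140:230,145:235];b=cv2.imread("pics/top0.png")[160:250,280:370]
print(proj("scene",[450,-100,0]),proj("top",[450,-100,0]))
cv2.imwrite("pics/c1.png",np.hstack([cv2.resize(x,(396,396),interpolation=2) for x in(a,b)]))
for t,i in(("round_plate",0),("square_plate",0),("clip",0)):
    c=[]
    for n in("scene","top"):
        m=bot.outline_of(t,n)[i]["mask"];ys,xs=np.nonzero(m);p=(xs.mean(),ys.mean());c.append((n,p));print(t,n,p,"on z=10:",onz(n,p,10))
    print(tri(c))
# cap by darkness
for n,(x0,x1,y0,y1) in(("scene",(165,200,160,185)),("top",(318,345,190,215))):
    im=cv2.imread(f"pics/{n}0.png");g=im.max(2)[y0:y1,x0:x1];ys,xs=np.nonzero(g<70);print(n,xs.mean()+x0,ys.mean()+y0,xs.min()+x0,xs.max()+x0,ys.min()+y0,ys.max()+y0,len(xs))
E
```

```text
[[218.78064531 182.1635247 ]] [[286.44100328 215.90613729]]
round_plate scene (np.float64(267.73851921274604), np.float64(229.64292408622305)) on z=10: [656.95339196  29.78059655  10.        ]
round_plate top (np.float64(243.62884160756502), np.float64(147.2174940898345)) on z=10: [652.69084855  32.44199709  10.        ]
(array([653.68764121,  31.64168714,   3.38144351]), [array([ 0.3, -0. ]), array([0.3, 0.1])])
square_plate scene (np.float64(299.73966480446927), np.float64(185.54748603351956)) on z=10: [510.51269387 164.06720432  10.        ]
square_plate top (np.float64(197.14067055393585), np.float64(195.28206997084547)) on z=10: [505.30118685 167.34552636  10.        ]
(array([505.49449659, 167.28742202,   2.17336463]), [array([ 0.3, -0. ]), array([0.4, 0.1])])
clip scene (np.float64(186.6221590909091), np.float64(195.65625)) on z=10: [ 494.65555704 -209.22807796   10.        ]
clip top (np.float64(322.6367969494757), np.float64(206.0276453765491)) on z=10: [ 481.37123416 -206.66724539   10.        ]
(array([ 481.91243948, -210.55319627,   -9.24748094]), [array([0.1, 0. ]), array([0.2, 0. ])])
scene 181.26666666666665 173.22222222222223 177 186 168 178 90<stdin>:12: RuntimeWarning: Mean of empty slice.
  ret = ret.dtype.type(ret / rcount)
Traceback (most recent call last):
ValueError: zero-size array to reduction operation minimum which has no identity
```

View pics/c1.png

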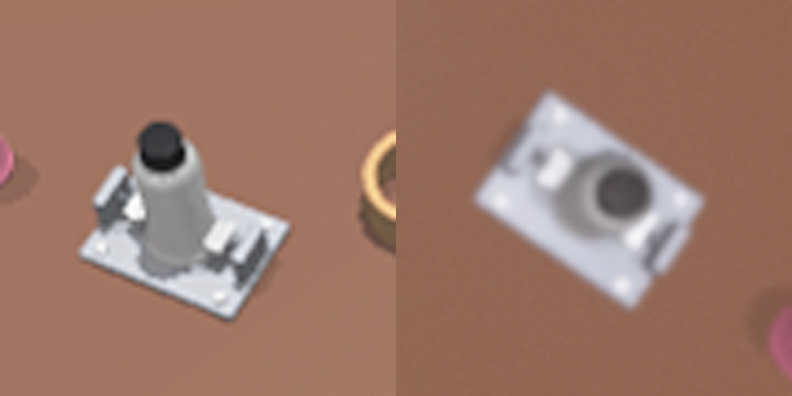

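The crop shows a silver bottle with a black cap between two grey jaws. The cap top is at scene ≈(181.2,170.5) and top ≈(331.4,202.8), so the choice is confirmed.

Run:
```python
from h import *
print("cap top",tri([("scene",(181.2,170.5)),("top",(331.4,202.8))]))
print("clip",tri([("scene",(186.6,193.5)),("top",(323.8,205.2))]))
for n,p in(("top",(323.8,205.2)),("scene",(186.6,193.5))):print(onz(n,p,8))
for n,p in(("top",(331.4,202.8)),("scene",(181.2,170.5))):print(onz(n,p,133))
# round plate ellipse + yaw of clip
q=[onz("top",(280+(x-396+.5)/4.4-.5,160+(y+.5)/4.4-.5),8)[:2] for x,y in((550,92),(705,200),(632,310),(475,200))]
q=np.array(q);print(q,np.linalg.norm(np.diff(q,axis=0),axis=1),q.mean(0))
for n,(c0,r0,w) in (("scene",(271,230,40)),("top",(244,147,40))):
    im=cv2.imread(f"pics/{n}0.png");g=(im.min(2)>150).astype(np.uint8);k,l,s,c=cv2.connectedComponentsWithStats(g);i=l[r0,c0];print(n,c[i],s[i],onz(n,c[i],10))
    P=[onz(n,p[0],10)[:2] for p in cv2.findContours((l==i).astype(np.uint8),0,1)[0][0].astype(float)];print(np.ptp(np.array(P),axis=0))
```

```text
cap top (array([ 486.54310823, -207.89992769,  135.75662804]), [array([-0., -0.]), array([-0., -0.])])
clip (array([ 484.08895611, -209.84522671,    7.08105229]), [array([-0.2, -0. ]), array([-0.3, -0. ])])
[ 483.96800058 -210.49108684    8.        ]
[ 484.89834245 -208.96043991    8.        ]
[ 486.64720508 -208.49145058  133.        ]
[ 484.4375833  -208.14673366  133.        ]
[[ 557.22917808 -182.16906233]
 [ 485.86421834 -289.16800985]
 [ 410.53558789 -239.67324397]
 [ 482.7958225  -131.94982702]] [128.61466577  90.13398036 129.71459465] [ 484.1062017  -210.74003579]
scene [268.68787618 229.45141874] [ 249  212   41   36 1163] [656.74131366  32.79567167  10.        ]
[125.11839657 125.0106854 ]
top [243.57678698 147.12809625] [ 223  127   43   42 1413] [652.95913705  32.60469061  10.        ]
[125.12796937 126.55252921]
```

Measured: bottle (485,−209), cap top z≈134 (text: 133). The round plate is at (654.5,32.5). For the grasp I use tool yaw π/2, so tool x = world y, tool y = world x, tool z = down.

```bash
python3 -m jog '[[0,0,0,0,0,0.1386],[0,0,0,0,0,0.1386],[0,0,0,0,0,0.1386],[0,0,0,0,0,0.1386],[0,0,0,0,0,0.1386],[0,0,0,0,0,0.1386],[0,0,0,0,0,0.1386],[0,0,0,0,0,0.1386],[0,0,0,0,0,0.1386]]' 100
python3 -m jog '[[-35,30,0,0,0,0],[-35,30,0,0,0,0],[-35,30,0,0,0,0],[-35,30,0,0,0,0],[-35,30,0,0,0,0],[-35,30,0,0,0,0],[-35,30,0,0,0,0],[-35,30,0,0,0,0],[-40,25,0,0,0,0],[-40,20,0,0,0,0]]'
python3 -c "from plant import bot;print(bot.get_obs()['joint_positions'])"
```

```text
time: 1.7
tool_pos: [167.5, 497.6, 199.2]
tcp_rot: [-3.142, -0.0, 1.564]
contact_force: [0.5, 0.0, -0.6]
grip_width: 91.8
finger_force: 0.0
time: 2.7
tool_pos: [453.3, 135.4, 199.2]
tcp_rot: [3.141, -0.0, 1.569]
contact_force: [0.8, 0.6, 0.0]
grip_width: 91.8
finger_force: 0.0
[1.27949249e-01 2.46361113e-01 1.65994753e+00 1.18110785e-04
 1.23442721e+00 1.29477758e-01]
```

```bash
python3 -m jog '[[-40,4,0,0,0,0],[-40,4,0,0,0,0],[-40,4,0,0,0,0],[-40,4,0,0,0,0],[-40,4,0,0,0,0],[-40,4,0,0,0,0],[-40,4,0,0,0,0],[-40,2,0,0,0,0],[-25,2,0,0,0,0],[0,0,0,0,0,0],[0,0,0,0,0,0]]'
python3 - <<'E'
from h import *
o=bot.get_obs();print(o['joint_positions'],o['tool_pos'])
v=[]
for n in("scene","top"):
    im=bot.capture(n)[:,:,::-1];p=proj(n,[485,-209,140])[0].astype(int);c=im[p[1]-45:p[1]+45,p[0]-45:p[0]+45];print(p);v.append(cv2.resize(c,(396,396),interpolation=2))
cv2.imwrite("pics/c2.png",np.hstack(v))
E
```

```text
time: 3.8
tool_pos: [483.3, -207.8, 198.8]
tcp_rot: [-3.141, -0.001, 1.568]
contact_force: [0.1, 1.1, 0.0]
grip_width: 91.8
finger_force: 0.0
[-5.52215927e-01  3.44732781e-01  1.52095164e+00  5.21721142e-04
  1.27677294e+00 -5.49690715e-01] [ 483.2767313  -207.83387403  198.82028172]
[180 169]
[332 203]
```

View pics/c2.png

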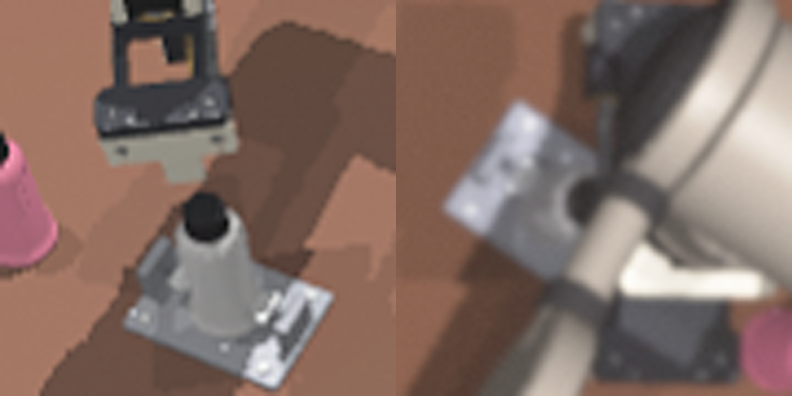

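The crop shows the open fingers straddling above the cap: front finger tip at scene ≈(177,165), cap ≈(181,169). I check the tip projection, then descend.

```bash
python3 -c "
from h import *
print(proj('scene',[[483.3+48,-207.8,199],[485,-209,133]]))"
python3 -m jog '[[-1,2,10,0,0,0],[0,0,20,0,0,0],[0,0,20,0,0,0],[0,0,20,0,0,0],[0,0,20,0,0,0],[0,0,15,0,0,0],[0,0,10,0,0,0],[0,0,8,0,0,0],[0,0,4,0,0,0],[0,0,0,0,0,0],[0,0,0,0,0,0]]'
```

```text
[[178.74956344 169.69518895]
 [180.92456655 170.68344177]]
time: 5.0
tool_pos: [485.9, -209.0, 72.6]
tcp_rot: [3.141, 0.0, 1.569]
contact_force: [-0.3, 0.7, 0.1]
grip_width: 91.6
finger_force: 0.0
```

Run:
```python
from h import *
im=bot.capture("scene")[:,:,::-1].copy()
S=8
c=cv2.resize(im[135:205,140:230],None,fx=S,fy=S,interpolation=2)
o=bot.get_obs()["tool_pos"]
for d in(46,-46):
  for z in(0,19,66):
    p=proj("scene",o+[d,0,z])[0];cv2.circle(c,(int((p[0]+.5-140)*S),int((p[1]+.5-135)*S)),4,(0,0,255),-1)
cv2.imwrite("pics/c3.png",c)
```

```text
(no output)
```

View pics/c3.png

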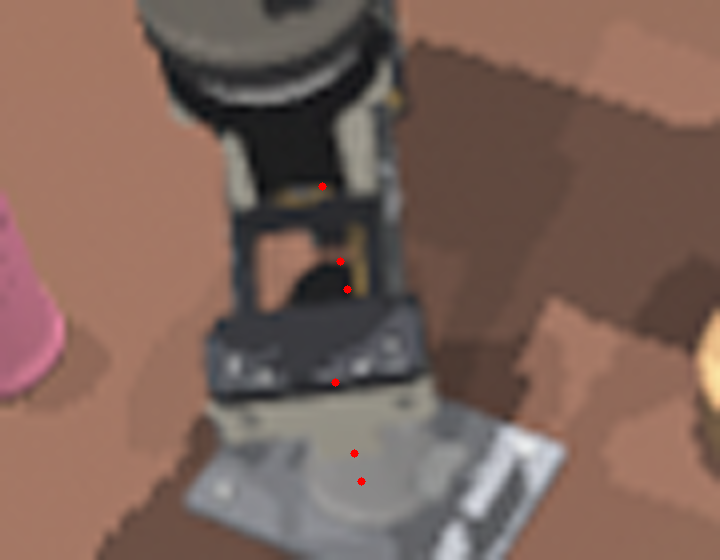

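The crop shows the cap at ≈(180,171), centred between the fingers and below the palm. I close and read the width, which should be 48 on the body.

```bash
python3 -m jog '[[0,0,0,0,0,0],[0,0,0,0,0,0],[0,0,0,0,0,0],[0,0,0,0,0,0],[0,0,0,0,0,0],[0,0,0,0,0,0],[0,0,0,0,0,0],[0,0,0,0,0,0],[0,0,0,0,0,0],[0,0,0,0,0,0]]' 0
```

```text
time: 6.05
tool_pos: [485.5, -208.9, 72.1]
tcp_rot: [-3.142, -0.0, 1.569]
contact_force: [-0.3, -0.4, 0.8]
grip_width: 45.9
finger_force: 30.0
```

```bash
python3 -m jog '[[0,0,-1,0,0,0],[0,0,-1,0,0,0],[0,0,-1,0,0,0]]'
```

```text
time: 6.35
tool_pos: [485.4, -208.8, 74.9]
tcp_rot: [-3.141, -0.0, 1.569]
contact_force: [-0.8, 0.4, -2.6]
grip_width: 45.7
finger_force: 30.0
```

```bash
python3 -m jog '[[0,0,-2,0,0,0],[0,0,-2,0,0,0]]'
```

```text
time: 6.55
tool_pos: [485.3, -208.6, 78.8]
tcp_rot: [-3.141, -0.001, 1.569]
contact_force: [-0.1, -0.8, -8.1]
grip_width: 45.6
finger_force: 30.0
```

```bash
python3 -m jog '[[0,0,-2,0,0,0],[0,0,-2,0,0,0],[0,0,-2,0,0,0]]'
```

```text
time: 6.85
tool_pos: [485.1, -208.6, 84.8]
tcp_rot: [-3.141, -0.001, 1.569]
contact_force: [-0.3, -0.4, -7.1]
grip_width: 45.6
finger_force: 30.0
```

```bash
python3 -m jog '[[0,0,-3,0,0,0],[0,0,-4,0,0,0],[0,0,-4,0,0,0],[0,0,-4,0,0,0],[0,0,-4,0,0,0],[0,0,-5,0,0,0]]'
```

```text
time: 7.45
tool_pos: [485.7, -209.0, 109.7]
tcp_rot: [3.141, 0.0, 1.569]
contact_force: [-0.0, 0.4, -2.6]
grip_width: 45.5
finger_force: 30.0
```

```bash
python3 -m jog '[[0,0,-15,0,0,0],[0,0,-25,0,0,0],[0,0,-25,0,0,0],[0,0,-25,0,0,0],[0,0,-25,0,0,0],[0,0,-25,0,0,0],[0,0,-25,0,0,0],[0,0,-25,0,0,0],[0,0,-15,0,0,0],[0,0,-5,0,0,0],[0,0,0,0,0,0]]'
python3 - <<'E'
from h import *
im=bot.capture("scene")[:,:,::-1].copy()
o=bot.get_obs();t=o["tool_pos"];print(t,o["joint_positions"])
b=t-[0,0,72-8]
P=proj("scene",[b,b+[0,0,125],t]);print(P);S=6
x0,y0=(P[0]-[60,60]).astype(int)
c=cv2.resize(im[y0:y0+100,x0:x0+130],None,fx=S,fy=S,interpolation=2)
th=np.linspace(0,6.28,24)
for r,z,col in((28,0,(0,0,255)),(24,94,(0,255,0)),(15.5,125,(255,0,0))):
  for p in proj("scene",b+np.c_[r*np.cos(th),r*np.sin(th),th*0+z]): cv2.circle(c,(int((p[0]+.5-x0)*S),int((p[1]+.5-y0)*S)),2,col,-1)
cv2.imwrite("pics/c4.png",c)
E
```

```text
time: 8.55
tool_pos: [485.6, -208.9, 319.5]
tcp_rot: [3.141, 0.0, 1.569]
contact_force: [0.5, 0.0, -2.4]
grip_width: 45.8
finger_force: 30.0
[ 485.30094057 -208.73382228  318.60098303] [-5.51374924e-01  2.86596805e-01  1.27806626e+00  8.29869820e-05
  1.57764298e+00 -5.49999103e-01]
[[174.46508449 144.15867446]
 [166.32193083 110.90547584]
 [170.49923191 127.99354233]]
```

View pics/c4.png

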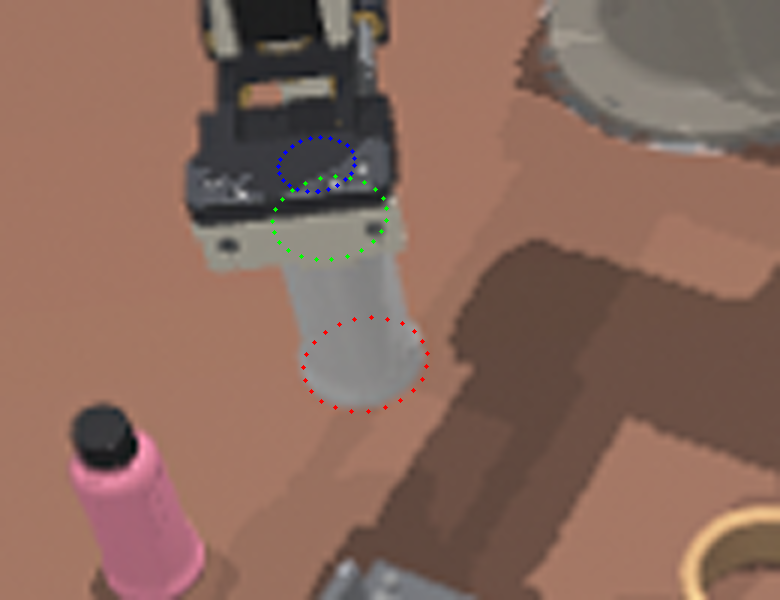

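The crop shows the bottle hanging straight in the gripper, with the foot at the predicted place (≈(174,144)), so it did not slip. I move it to mid-bench at z≈400 and test which way to swing.

```bash
python3 -m jog '[[20,0,-5,0,0,0],[30,0,-10,0,0,0],[30,0,-10,0,0,0],[30,0,-10,0,0,0],[30,0,-10,0,0,0],[30,0,-10,0,0,0],[30,0,-10,0,0,0],[30,0,-10,0,0,0],[30,0,-5,0,0,0],[20,0,0,0,0,0],[0,0,0,0,0,0]]'
python3 -m jog '[[0,0,0,0,0.1,0],[0,0,0,0,0.1,0],[0,0,0,0,0,0]]'
python3 -c "from plant import bot;print(bot.get_obs()['joint_positions'])"
```

```text
time: 9.7
tool_pos: [485.5, 73.4, 398.0]
tcp_rot: [-3.14, -0.001, 1.573]
contact_force: [-0.3, -0.6, -3.5]
grip_width: 45.7
finger_force: 30.0
time: 10.0
tool_pos: [485.8, 68.6, 397.5]
tcp_rot: [-3.139, -0.201, 1.565]
contact_force: [0.3, -0.2, -3.2]
grip_width: 45.7
finger_force: 30.0
[-0.15858904  0.19557333  1.20945631  0.20211174  1.76662723 -0.11625036]
```

```bash
python3 -m jog '[[3,0,-12,0,0.14,0],[4,0,-11,0,0.14,0],[6,0,-11,0,0.14,0],[7,0,-10,0,0.14,0],[8,0,-9,0,0.14,0],[9,0,-8,0,0.14,0],[10,0,-6,0,0.14,0],[11,0,-5,0,0.14,0],[12,0,-3,0,0.14,0],[12,0,-1,0,0.14,0],[0,0,0,0,0,0]]'
python3 -c "from plant import bot;print(bot.get_obs()['joint_positions'])"
```

```text
time: 11.1
tool_pos: [486.4, 70.2, 517.4]
tcp_rot: [-0.255, -1.537, -1.318]
contact_force: [0.1, 0.2, -2.7]
grip_width: 45.6
finger_force: 30.0
[-0.65284114  0.43517691  1.49134712  1.34777931  2.18830995 -0.40761775]
```

```bash
python3 -m jog '[[12,0,0,0,0.14,0],[12,0,2,0,0.14,0],[11,0,4,0,0.14,0],[11,0,5,0,0.14,0],[10,0,7,0,0.14,0],[9,0,8,0,0.14,0],[7,0,9,0,0.14,0],[6,0,10,0,0.14,0],[0,0,0,0,0,0]]'
python3 -c "from plant import bot;print(bot.get_obs()['joint_positions'])"
```

```text
time: 12.0
tool_pos: [485.5, 74.9, 615.6]
tcp_rot: [-0.0, -0.421, -1.564]
contact_force: [0.6, 1.0, -1.9]
grip_width: 44.6
finger_force: 30.0
[-0.29227315  0.62611279  1.87908416  2.42137366  2.50693759 -0.2894291 ]
```

```bash
python3 -m jog '[[5,0,11,0,0.13,0],[3,0,12,0,0.13,0],[1,0,12,0,0.13,0],[0,0,0,0,0,0],[0,0,0,0,0,0]]'
python3 - <<'E'
from h import *
o=bot.get_obs();print(o["joint_positions"],o["tool_pos"])
im=bot.capture("scene")[:,:,::-1].copy();P=proj("scene",o["tool_pos"])[0].astype(int);print(P)
x0=max(P[0]-60,0);y0=max(P[1]-50,0)
cv2.imwrite("pics/c5.png",cv2.resize(im[y0:y0+100,x0:x0+130],None,fx=6,fy=6,interpolation=2))
E
```

```text
time: 12.5
tool_pos: [485.6, 74.4, 652.1]
tcp_rot: [0.003, -0.045, -1.569]
contact_force: [-1.0, 0.1, -2.8]
grip_width: 44.7
finger_force: 30.0
[-0.03651105  0.61286547  1.87797534  3.06637296  2.49408536 -0.02109159] [485.58091749  74.39408314 652.10558777]
[288  -5]
```

View pics/c5.png

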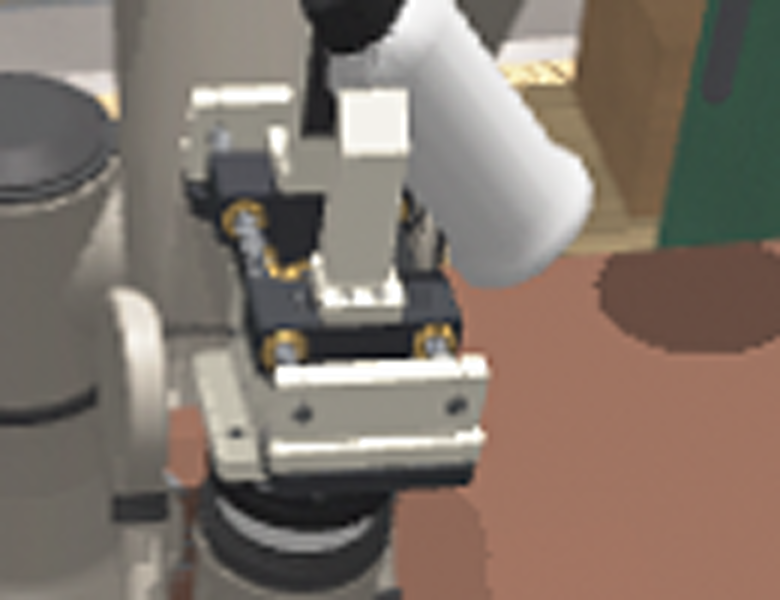

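The picture shows the bottle pivoted about the pad axis. Its foot hangs down-right at ≈(318,40) and its cap is up at ≈(286,3), so it is not inverted. It is gripped above its centre of mass, and the gravity torque turned it about the closing axis. To mend this I swing back, over-rotate so friction realigns it, and yaw the tool 90°. Then I invert about tool x, where gravity has no lever about the pad axis.

```bash
python3 -m jog '[[0,0,-12,0,-0.14,0],[-2,0,-12,0,-0.14,0],[-4,0,-11,0,-0.14,0],[-5,0,-11,0,-0.14,0],[-7,0,-10,0,-0.14,0],[-8,0,-9,0,-0.14,0],[-9,0,-8,0,-0.14,0],[-10,0,-6,0,-0.14,0],[-11,0,-5,0,-0.14,0],[-12,0,-3,0,-0.14,0],[-12,0,-2,0,-0.14,0],[-12,0,0,0,-0.14,0]]'
python3 -m jog '[[-12,0,2,0,-0.14,0],[-12,0,3,0,-0.14,0],[-11,0,5,0,-0.14,0],[-10,0,6,0,-0.14,0],[-9,0,8,0,-0.14,0],[-8,0,9,0,-0.14,0],[-7,0,10,0,-0.14,0],[-5,0,11,0,-0.14,0],[-4,0,11,0,-0.14,0],[-2,0,12,0,-0.14,0],[0,0,0,0,0,0]]'
python3 - <<'E'
from h import *
o=bot.get_obs();print(o["joint_positions"],o["tool_pos"])
im=bot.capture("scene")[:,:,::-1].copy();P=proj("scene",o["tool_pos"])[0].astype(int);print(P)
x0=max(P[0]-60,0);y0=max(P[1]-50,0);print(x0,y0)
cv2.imwrite("pics/c6.png",cv2.resize(im[y0:y0+100,x0:x0+130],None,fx=6,fy=6,interpolation=2))
E
```

```text
time: 13.75
tool_pos: [486.6, 71.6, 507.1]
tcp_rot: [-3.121, -1.438, 1.543]
contact_force: [-0.3, 0.4, -3.5]
grip_width: 44.4
finger_force: 30.0
time: 14.85
tool_pos: [486.0, 76.4, 388.6]
tcp_rot: [-3.14, -0.043, 1.571]
contact_force: [0.8, 1.8, -2.6]
grip_width: 43.9
finger_force: 29.9
[-0.03060476  0.20329339  1.20562751  0.04363595  1.73503148 -0.0233566 ] [486.03014961  76.4397021  388.60396168]
[280  96]
220 46
```

View pics/c6.png

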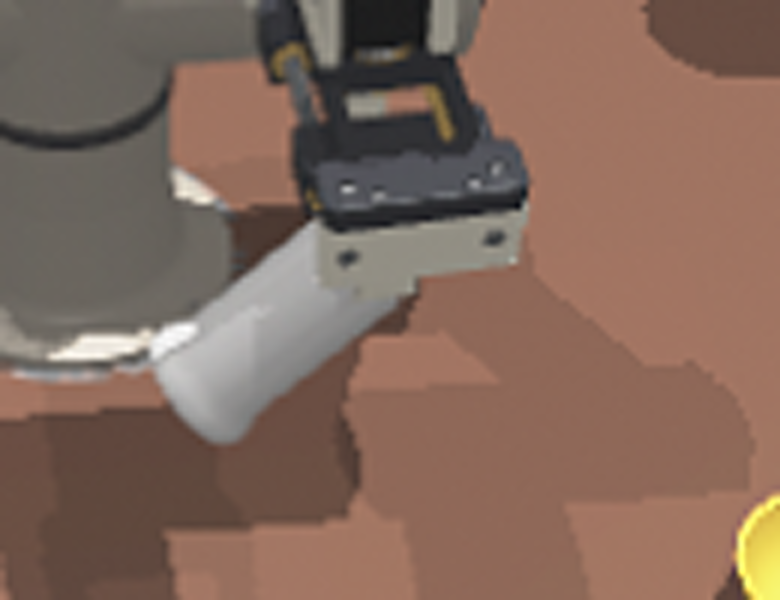

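The picture shows the bottle held at an angle, foot towards lower-left at ≈(252,112), so friction almost holds it. The sound fix is to tilt the tool so the bottle stands upright, set it on free bench, and regrip lower, at the centre of mass, with the tool tilted. I measure its angle and slip in the hand from the mask, and the free space.

```bash
cat >> h.py <<'E'
def hull(n,b,ax,zs=((28,0),(28,9),(24,17),(24,60))):
    ax=ax/np.linalg.norm(ax);u=np.cross(ax,[1,0,0.01]);u/=np.linalg.norm(u);w=np.cross(ax,u);th=np.linspace(0,6.28,40)[:,None]
    P=np.vstack([b+ax*z+r*(np.cos(th)*u+np.sin(th)*w) for r,z in zs])
    m=np.zeros((384*4,512*4),np.uint8);h=cv2.convexHull(((proj(n,P)+.5)*4).astype(np.float32)).astype(int);cv2.fillConvexPoly(m,h,1);return cv2.resize(m.astype(np.float32),(512,384),interpolation=cv2.INTER_AREA)
E
python3 - <<'E'
from h import *
o=bot.get_obs();g=o["tool_pos"]+np.array([0,0,19.])
for d in bot.outline_of("bottle","scene"): print(d["p"],d["pixel"],d["mask"].sum())
D=bot.outline_of("bottle","scene")
m=[d["mask"] for d in D if abs(d["pixel"][0]-262)<25 and abs(d["pixel"][1]-105)<25]
if m:
    m=m[0];best=[]
    for a in np.arange(40,80,2):
        for s in np.arange(70,104,3):
            for dy in(-4,0,4):
                ax=np.array([0,np.sin(np.radians(a)),np.cos(np.radians(a))]);b=g-ax*s+[0,dy,0]
                h=hull("scene",b,ax,((28,0),(28,9),(24,17),(24,94)))
                # ignore finger-occluded region: only count columns left of finger edge
                M=np.zeros_like(h);M[:,:272]=1
                best.append((np.abs(h-m)[:, :272].sum(),a,s,dy))
    print(sorted(best)[:6])
top=bot.capture("top")
for n in("tape_roll","hammer","wood_block","screwdriver"):
    for d in bot.outline_of(n,"top")[:1]:
        ys,xs=np.nonzero(d["mask"]);print(n,d["p"],[onz("top",(x,y),20)[:2].round() for x,y in((xs.min(),ys.mean()),(xs.max(),ys.mean()),(xs.mean(),ys.min()),(xs.mean(),ys.max()))])
E
```

```text
0.87 [260.9, 100.6] 681
0.8 [133.6, 169.5] 480
[(np.float32(66.5625), np.int64(52), np.int64(91), -4), (np.float32(66.8125), np.int64(50), np.int64(91), -4), (np.float32(69.5), np.int64(52), np.int64(88), -4), (np.float32(71.875), np.int64(54), np.int64(94), 0), (np.float32(72.5625), np.int64(52), np.int64(94), 0), (np.float32(73.5), np.int64(50), np.int64(88), -4)]
tape_roll 0.7 [array([469., -20.]), array([470., -73.]), array([516., -56.]), array([434., -57.])]
hammer 0.7 [array([ 731., -162.]), array([ 734., -278.]), array([ 888., -232.]), array([ 628., -231.])]
wood_block 0.7 [array([571., 445.]), array([573., 352.]), array([612., 400.]), array([533., 396.])]
screwdriver 0.82 [array([ 442., -378.]), array([ 443., -489.]), array([ 555., -449.]), array([ 384., -448.])]
```

In the hand the bottle is ≈52° off vertical and gripped ≈90 mm above its foot, so it slipped ≈7 mm. Free bench spot: about (556,58), between tape, square and round plate. I tilt the tool +0.91 rad so the bottle stands upright, moving x by +70.

```bash
python3 -m jog '[[0,10,0,0,0.13,0],[0,10,0,0,0.13,0],[0,10,0,0,0.13,0],[0,10,0,0,0.13,0],[0,10,0,0,0.13,0],[0,10,0,0,0.13,0],[0,10,0,0,0.13,0],[0,0,0,0,0,0],[0,0,0,0,0,0]]'
cat > fit.py <<'E'
from h import *
from scipy.optimize import minimize
o=bot.get_obs();r=R.from_euler("xyz",o["tcp_rot"]).as_matrix();g=o["tool_pos"]-19*r[:,2]
print("grasp",g.round(1),"z",r[:,2].round(3),"y",r[:,1].round(3),o["joint_positions"].round(3),o["grip_width"])
bot.capture("scene");bot.capture("top")
D=bot.outline_of("bottle","scene");px=proj("scene",g-[0,0,50])[0]
D=[d for d in D if np.hypot(*(np.array(d["pixel"])-px))<30];print(px,[(d["p"],d["pixel"]) for d in D])
m=D[0]["mask"]
ys,xs=np.nonzero(m);print(xs.min(),xs.max(),ys.min(),ys.max())
res=[]
for a in np.radians(np.arange(-16,17,2)):
    for s in np.arange(74,104,3):
        ax=np.array([0,np.sin(a),np.cos(a)]);b=g-ax*s
        h=hull("scene",b,ax,((28,0),(28,9),(24,17),(24,45)));f=hull("scene",b,ax,((28,0),(28,9),(24,17),(24,94),(15,106),(15,125)))
        res.append((((1-m)*h).sum()+(m*(1-f)).sum(),round(np.degrees(a)),s))
print(sorted(res)[:6])
E
python3 fit.py
python3 - <<'E'
from h import *
im=bot.capture("scene")[:,:,::-1];P=proj("scene",bot.get_obs()["tool_pos"])[0].astype(int);x0=P[0]-65;y0=max(P[1]-50,0);print(x0,y0)
cv2.imwrite("pics/c7.png",cv2.resize(im[y0:y0+100,x0:x0+130],None,fx=6,fy=6,interpolation=2))
E
```

```text
time: 16.15
tool_pos: [556.7, 76.2, 388.7]
tcp_rot: [-3.14, -0.958, 1.565]
contact_force: [-1.0, 0.7, -3.6]
grip_width: 44.4
finger_force: 29.9
grasp [556.7  60.6 399.6] z [ 0.002  0.818 -0.575] y [ 1.    -0.004 -0.001] [-0.485  0.443  1.251  0.866  1.882 -0.392] 44.41051114769435
[278.58945101 128.66329455] [(0.94, [272.8, 130.1])]
259 286 102 147
[(np.float64(128.375), 16, np.int64(92)), (np.float64(130.75), 14, np.int64(95)), (np.float64(131.9375), 16, np.int64(95)), (np.float64(132.0625), 14, np.int64(92)), (np.float64(132.3125), 14, np.int64(98)), (np.float64(135.0625), 12, np.int64(98))]
221 65
```

View pics/c7.png

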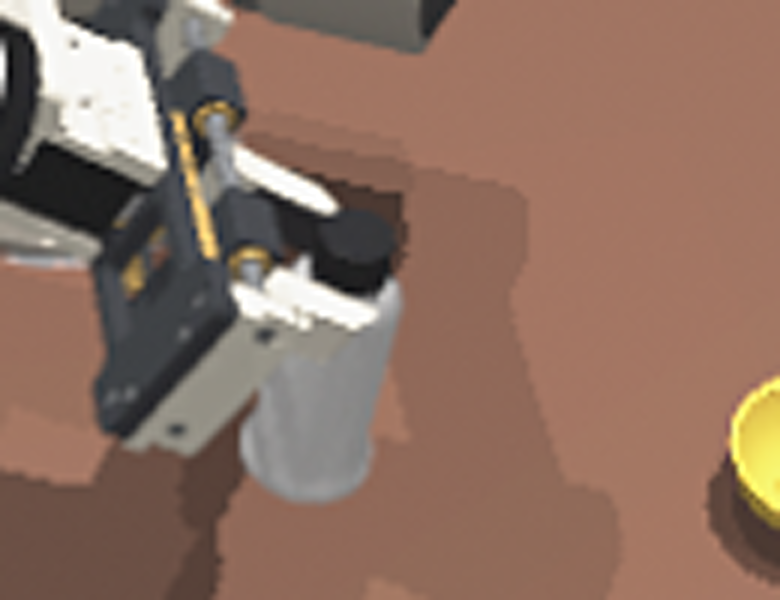

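The picture shows the bottle nearly upright, cap at ≈(280,105) and foot at ≈(273,140), still leaning ≈15° toward +y. I add 0.26 rad and refit.

```bash
python3 -m jog '[[0,0,0,0,0.13,0],[0,0,0,0,0.13,0],[0,0,0,0,0,0]]'
sed -i 's/for a in .*/for a in np.radians(np.arange(-24,25,2)):/; s/b=g-ax\*s$/b=g-ax*s/' fit.py; python3 fit.py
```

```text
time: 16.65
tool_pos: [556.2, 77.2, 387.1]
tcp_rot: [-3.125, -1.223, 1.552]
contact_force: [-0.1, 0.3, -3.2]
grip_width: 43.6
finger_force: 29.9
grasp [556.2  59.3 393.6] z [ 0.001  0.94  -0.341] y [ 1.    -0.003 -0.006] [-0.545  0.527  1.341  1.044  1.945 -0.491] 43.58571849763183
[277.88767188 130.21978481] [(0.86, [276.9, 132.4])]
265 286 103 151
[(np.float64(108.75), 2, np.int64(98)), (np.float64(115.375), 2, np.int64(95)), (np.float64(115.6875), 2, np.int64(101)), (np.float64(120.75), 4, np.int64(98)), (np.float64(124.875), 4, np.int64(95)), (np.float64(132.8125), 4, np.int64(101))]
```

```bash
python3 -m jog '[[-19,0,7,0,0.03,0],[-28,0,10,0,0,0],[-28,0,10,0,0,0],[-28,0,10,0,0,0],[-28,0,10,0,0,0],[-28,0,10,0,0,0],[-28,0,10,0,0,0],[-28,0,10,0,0,0],[-19,0,7,0,0,0],[-9,0,3,0,0,0],[0,0,0,0,0,0]]'
python3 fit.py
```

```text
time: 17.9
tool_pos: [557.1, 83.2, 131.5]
tcp_rot: [3.138, -1.249, 1.574]
contact_force: [-0.5, -0.1, -3.0]
grip_width: 43.9
finger_force: 29.9
grasp [557.   65.2 137.5] z [ 0.001  0.949 -0.316] y [ 1.    -0.001  0.001] [-0.54   0.859  1.548  0.957  1.663 -0.956] 43.910617555892344
[274.45029466 187.6102284 ] [(0.66, [273.6, 188.4])]
263 281 168 204
[(np.float64(94.0625), 4, np.int64(98)), (np.float64(96.0), 4, np.int64(95)), (np.float64(102.3125), 4, np.int64(92)), (np.float64(102.875), 4, np.int64(101)), (np.float64(106.6875), 6, np.int64(95)), (np.float64(110.0625), 6, np.int64(92))]
```

```bash
python3 -m jog '[[-9,0,3,0,0.03,0],[-9,0,3,0,0,0],[-9,0,2,0,0,0],[-3,0,1,0,0,0],[-2,0,1,0,0,0],[0,0,0,0,0,0]]'
```

```text
time: 18.65
tool_pos: [556.6, 83.2, 97.8]
tcp_rot: [3.142, -1.281, 1.569]
contact_force: [-0.1, 0.6, -3.4]
grip_width: 43.9
finger_force: 29.9
```

```bash
python3 -m jog '[[-2,0,0.6,0,0,0],[-2,0,0.6,0,0,0],[0,0,0,0,0,0]]'
```

```text
time: 18.95
tool_pos: [556.5, 83.2, 93.5]
tcp_rot: [-3.141, -1.281, 1.568]
contact_force: [-0.0, -0.8, -2.6]
grip_width: 43.6
finger_force: 29.9
```

```bash
python3 -m jog '[[-2,0,0.6,0,0,0],[0,0,0,0,0,0]]'
```

```text
time: 19.15
tool_pos: [556.7, 83.3, 92.2]
tcp_rot: [3.139, -1.282, 1.571]
contact_force: [0.7, 0.5, 1.7]
grip_width: 43.9
finger_force: 29.9
```

```bash
python3 -m jog '[[-2,0,0.6,0,0,0],[0,0,0,0,0,0]]'
```

```text
time: 19.35
tool_pos: [556.9, 83.7, 92.0]
tcp_rot: [3.135, -1.285, 1.575]
contact_force: [0.5, 0.9, 9.4]
grip_width: 44.3
finger_force: 30.0
```

Contact at s≈97 mm, so the bottle stands on the bench. I open, untilt to ≈62°, and lower to grip at the centre of mass (≈60 mm).

```bash
python3 -m jog '[[1,0,0,0,0,0],[0,0,0,0,0,0],[0,0,0,0,0,0],[0,0,0,0,0,0]]' 90; python3 -m jog '[[0,0,0,0,-0.095,0],[0,0,0,0,-0.095,0],[-10,0,5,0,0,0],[-15,0,7,0,0,0],[-10,0,5,0,0,0],[-2,0,1,0,0,0],[0,0,0,0,0,0]]'
python3 - <<'E'
from h import *
o=bot.get_obs();r=R.from_euler("xyz",o["tcp_rot"]).as_matrix();g=o["tool_pos"]-19*r[:,2];print(g,r[:,2],o["joint_positions"])
bot.capture("scene")
D=bot.outline_of("bottle","scene");m=min(D,key=lambda d:np.hypot(*(np.array(d["pixel"])-proj("scene",g)[0])));print(m["p"],m["pixel"]);m=m["mask"]
res=[]
for x in range(545,572,3):
  for y in range(50,82,3):
    b=np.array([x,y,0.]);ax=np.array([0,0,1.])
    h=hull("scene",b,ax,((28,0),(28,9),(24,17),(24,35)));f=hull("scene",b,ax,((28,0),(28,9),(24,17),(24,94),(15,106),(15,125)))
    res.append((((1-m)*h).sum()+(m*(1-f)).sum(),x,y))
print(sorted(res)[:5])
E
```

```text
time: 19.75
tool_pos: [556.5, 83.4, 90.3]
tcp_rot: [-3.141, -1.281, 1.568]
contact_force: [0.6, -0.3, -0.2]
grip_width: 71.8
finger_force: 0.0
time: 20.45
tool_pos: [556.0, 82.4, 47.9]
tcp_rot: [-3.135, -1.093, 1.563]
contact_force: [0.4, -0.0, 0.4]
grip_width: 82.6
finger_force: 0.0
[556.0290445   65.51239634  56.68950836] [ 0.0009861   0.88792493 -0.45998733] [-0.51184407  0.9057694   1.57539711  0.89192918  1.47363656 -0.99992121]
0.87 [275.0, 191.8]
[(np.float64(79.6875), 554, 65), (np.float64(81.5), 551, 65), (np.float64(85.0625), 548, 65), (np.float64(85.75), 545, 68), (np.float64(86.5625), 554, 62)]
```

```bash
python3 -m jog '[[0,0,0,0,0,0],[0,0,0,0,0,0],[0,0,0,0,0,0],[0,0,0,0,0,0],[0,0,0,0,0,0],[0,0,0,0,0,0],[0,0,0,0,0,0]]' 0; python3 -m jog '[[4,0,-2,0,0,0],[9,0,-5,0,0,0],[18,0,-9,0,0,0],[27,0,-14,0,0,0],[27,0,-14,0,0,0],[27,0,-14,0,0,0],[36,0,-18,0,0,0],[36,0,-18,0,0,0],[36,0,-18,0,0,0],[36,0,-18,0,0,0],[27,0,-14,0,0,0],[9,0,-5,0,0,0]]';python3 -c "from plant import bot;print(bot.get_obs()['joint_positions'])"
```

```text
time: 21.25
tool_pos: [557.1, 82.2, 49.7]
tcp_rot: [3.139, -1.091, 1.57]
contact_force: [2.9, 0.3, 2.1]
grip_width: 45.9
finger_force: 30.0
time: 22.45
tool_pos: [556.1, 85.2, 380.2]
tcp_rot: [3.132, -1.088, 1.579]
contact_force: [0.0, -0.3, -3.2]
grip_width: 45.8
finger_force: 29.9
[-0.50712887  0.47906523  1.32050865  0.95473163  1.88704413 -0.46190006]
```

```bash
python3 -m jog '[[11,-6,-6,0,0.14,0],[11,-6,-4,0,0.14,0],[12,-6,-2,0,0.14,0],[12,-6,-1,0,0.14,0],[12,-6,1,0,0.14,0],[12,-6,3,0,0.14,0],[11,-6,4,0,0.14,0],[11,-6,6,0,0.14,0],[10,-6,7,0,0.14,0],[9,-6,8,0,0.14,0],[7,-6,10,0,0.14,0],[6,0,10,0,0.14,0]]';python3 -c "from plant import bot;print(bot.get_obs()['joint_positions'])"
```

```text
time: 23.65
tool_pos: [490.9, 83.7, 520.7]
tcp_rot: [-0.005, -0.372, -1.572]
contact_force: [0.8, -0.0, -1.8]
grip_width: 45.5
finger_force: 30.0
[-0.24214646  0.82977102  1.89432373  2.27734899  2.65659193 -0.54747301]
```

```bash
python3 -m jog '[[4,0,11,0,0.14,0],[3,0,12,0,0.14,0],[1,0,12,0,0.14,0],[-1,0,12,0,0.14,0],[-2,0,12,0,0.14,0],[-4,0,11,0,0.14,0],[-5,0,11,0,0.14,0]]';python3 -c "from plant import bot;print(bot.get_obs()['joint_positions'])"
```

```text
time: 24.35
tool_pos: [507.1, 98.7, 598.7]
tcp_rot: [-0.018, 0.404, -1.586]
contact_force: [1.6, 0.0, -2.3]
grip_width: 45.3
finger_force: 30.0
[0.29871983 0.73155942 1.70184002 3.77373822 2.44351857 0.17849845]
```

```bash
python3 -m jog '[[-5,0,11,0,0.13,0],[-6,0,10,0,0.13,0],[-7,0,10,0,0.1,0],[0,0,0,0,0,0]]';python3 -c "from plant import bot;print(bot.get_obs()['joint_positions'])"
```

```text
time: 24.75
tool_pos: [505.1, 99.9, 638.5]
tcp_rot: [-0.008, 0.763, -1.581]
contact_force: [-0.7, -1.0, -2.0]
grip_width: 45.7
finger_force: 30.0
[0.46508813 0.64510725 1.47797405 4.07952666 2.26847858 0.10549522]
```

Run:
```python
from h import *
o=bot.get_obs();r=R.from_euler("xyz",o["tcp_rot"]).as_matrix();g=o["tool_pos"]-19*r[:,2]
print(g,proj("scene",[g,g-[0,0,60],g+[0,0,60]]),proj("top",[g,g-[0,0,60],g+[0,0,60]]))
v=[]
for n in("scene","top"):
    im=bot.capture(n)[:,:,::-1];P=proj(n,g)[0].astype(int);x0=max(P[0]-50,0);y0=max(P[1]-50,0);print(n,x0,y0)
    v.append(cv2.resize(im[y0:y0+100,x0:x0+100],(400,400),interpolation=2))
    print([(d["p"],d["pixel"],d["mask"].sum()) for d in bot.outline_of("bottle",n)])
cv2.imwrite("pics/c8.png",np.hstack(v))
```

```text
[505.08243797 113.07721863 624.7959659 ] [[308.39919883  11.96513642]
 [304.80540742  38.329807  ]
 [312.44138435 -17.82790837]] [[176.58171347 173.24148807]
 [183.61770141 177.33927847]
 [167.94333364 168.20570763]]
scene 258 0
[(0.94, [133.5, 170.7], np.int64(448)), (0.76, [306.1, 15.0], np.int64(963))]
top 126 123
[(0.93, [166.8, 171.4], np.int64(2191)), (0.78, [377.0, 233.4], np.int64(424))]
```

View pics/c8.png

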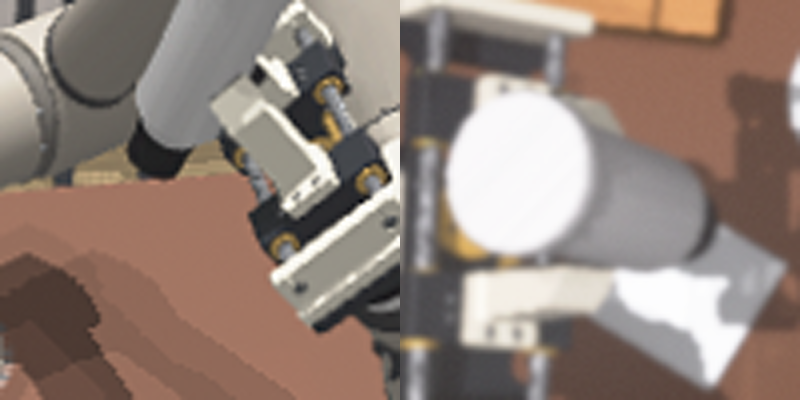

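The picture shows the bottle truly inverted: cap downward at scene ≈(297,40), white foot up in the top view at ≈(156,166), ≈19° from plumb. I hold for 2.4 s.

```bash
python3 -m jog '[[0,0,0,0,0,0],[0,0,0,0,0,0],[0,0,0,0,0,0],[0,0,0,0,0,0],[0,0,0,0,0,0],[0,0,0,0,0,0],[0,0,0,0,0,0],[0,0,0,0,0,0],[0,0,0,0,0,0],[0,0,0,0,0,0],[0,0,0,0,0,0],[0,0,0,0,0,0]]';python3 -m jog '[[0,0,0,0,0,0],[0,0,0,0,0,0],[0,0,0,0,0,0],[0,0,0,0,0,0],[0,0,0,0,0,0],[0,0,0,0,0,0],[0,0,0,0,0,0],[0,0,0,0,0,0],[0,0,0,0,0,0],[0,0,0,0,0,0],[0,0,0,0,0,0],[0,0,0,0,0,0]]'
```

```text
time: 26.15
tool_pos: [506.7, 98.6, 636.4]
tcp_rot: [-0.015, 0.759, -1.59]
contact_force: [0.3, -0.5, -3.1]
grip_width: 45.8
finger_force: 30.0
time: 27.35
tool_pos: [506.6, 98.5, 636.4]
tcp_rot: [-0.015, 0.759, -1.59]
contact_force: [0.2, 0.3, -2.8]
grip_width: 45.3
finger_force: 30.0
```

```bash
python3 -m jog '[[0,0,0,0,-0.14,0],[0,0,0,0,-0.14,0],[0,0,0,0,-0.14,0],[0,0,0,0,-0.14,0],[0,0,0,0,-0.14,0],[0,0,0,0,-0.14,0],[0,0,0,0,-0.14,0],[0,0,0,0,-0.14,0],[0,0,0,0,-0.14,0],[-6,0,-10,0,-0.14,0],[-7,0,-10,0,-0.14,0],[-8,0,-9,0,-0.14,0]]';python3 -m jog '[[-10,8,-7,0,-0.14,0],[-11,8,-6,0,-0.14,0],[-11,8,-4,0,-0.14,0],[-12,8,-3,0,-0.14,0],[-12,8,-1,0,-0.14,0],[-12,8,1,0,-0.14,0],[-12,8,2,0,-0.14,0],[-11,8,4,0,-0.13,0],[0,0,0,0,0,0]]';python3 -c "from plant import bot;print(bot.get_obs()['joint_positions'])"
```

```text
time: 28.55
tool_pos: [506.5, 97.9, 599.3]
tcp_rot: [-0.021, -0.919, -1.563]
contact_force: [0.9, 0.2, -2.3]
grip_width: 45.7
finger_force: 30.0
time: 29.45
tool_pos: [569.2, 100.7, 505.0]
tcp_rot: [-3.129, -1.114, 1.553]
contact_force: [-0.3, 0.1, -2.1]
grip_width: 46.0
finger_force: 29.9
[-0.47997477  0.44705395  1.05946653  1.09274545  2.02520719 -0.15466234]
```

```bash
python3 -m jog '[[-24,7,8,0,-0.02,0],[-24,7,8,0,0,0],[-24,7,8,0,0,0],[-24,7,8,0,0,0],[-24,7,8,0,0,0],[-24,7,8,0,0,0],[-24,7,8,0,0,0],[-24,7,8,0,0,0],[-24,7,8,0,0,0],[-24,7,8,0,0,0],[-24,7,7,0,0,0],[0,0,0,0,0,0]]'
cat > w.py <<'E'
from h import *
o=bot.get_obs();r=R.from_euler("xyz",o["tcp_rot"]).as_matrix();g=o["tool_pos"]-19*r[:,2]
r0=R.from_euler("xyz",[3.139,-1.091,1.57]).as_matrix()
print("grasp",g,"bottle axis",r@r0.T@[0,0,1],o["joint_positions"].round(2))
import sys
T=np.array([654.5,32.5,float(sys.argv[1])]);print("move tool axes",r.T@(T-g),"rotvec", R.from_matrix(r.T@r0).as_rotvec())
E
python3 w.py 86
```

```text
time: 30.65
tool_pos: [641.7, 57.3, 223.2]
tcp_rot: [-3.097, -1.104, 1.521]
contact_force: [-0.3, 0.9, -3.0]
grip_width: 46.1
finger_force: 29.9
grasp [641.7145394   40.32285272 231.77726653] bottle axis [ 0.02092221 -0.01393979  0.99968392] [-0.48  0.79  1.21  0.94  1.76 -0.59]
move tool axes [-133.43296851   15.75651312   58.5068515 ] rotvec [-0.00344832 -0.01379419 -0.02189682]
```

```bash
python3 -m jog '[[-15,2,7,-0.003,-0.014,-0.022],[-20,2,9,0,0,0],[-25,3,11,0,0,0],[-25,3,11,0,0,0],[-20,3,9,0,0,0],[-15,2,7,0,0,0],[-10,1,4,0,0,0],[-3,0,1,0,0,0],[0,0,0,0,0,0],[0,0,0,0,0,0]]'
python3 w.py 70
python3 - <<'E'
from h import *
o=bot.get_obs();g=o["tool_pos"]-19*R.from_euler("xyz",o["tcp_rot"]).as_matrix()[:,2]
bot.capture("scene")
D=bot.outline_of("bottle","scene");m=min(D,key=lambda d:np.hypot(*(np.array(d["pixel"])-proj("scene",g)[0])));print(m["p"],m["pixel"]);m=m["mask"]
res=[]
for z in(22,26,30):
 for dy in(-6,-3,0,3,6):
  for a in range(-12,13,3):
    ax=np.array([0,np.sin(np.radians(a)),np.cos(np.radians(a))]);b=np.array([g[0],g[1]+dy,g[2]])-ax*(g[2]-z)
    h=hull("scene",b,ax,((28,0),(28,9),(24,17),(24,35)));f=hull("scene",b,ax,((28,0),(28,9),(24,17),(24,94),(15,106),(15,125)))
    res.append((((1-m)*h).sum()+(m*(1-f)).sum(),z,dy,a))
print(sorted(res)[:5])
E
```

```text
time: 31.65
tool_pos: [660.4, 47.9, 83.7]
tcp_rot: [3.117, -1.086, 1.591]
contact_force: [-0.9, -0.8, -3.5]
grip_width: 45.5
finger_force: 29.9
grasp [660.24480241  31.04267049  92.54983247] bottle axis [-0.01015358  0.00514585  0.99993521] [-0.48  0.98  1.21  0.91  1.63 -0.77]
move tool axes [-19.21404844  -6.00179007  11.76521853] rotvec [0.00276346 0.00512292 0.01001988]
0.98 [133.7, 168.8]
[(np.float64(848.5), 22, -6, -3), (np.float64(849.125), 22, 6, -9), (np.float64(849.1875), 22, 6, -12), (np.float64(849.375), 22, -3, -9), (np.float64(849.5625), 22, 3, -9)]
```

```bash
python3 -m jog '[[-7,-3,4,0,0.005,0],[-6,-3,4,0,0,0.01],[-4,0,2,0,0,0],[0,0,0,0,0,0]]'; python3 w.py 68
python3 - <<'E'
from h import *
bot.capture("scene");bot.capture("top")
for n in("scene","top"):
  for d in bot.outline_of("bottle",n): print(n,d["p"],d["pixel"],d["mask"].sum())
  print(proj(n,[[654.5,32.5,14],[654.5,32.5,75],[654.5,32.5,139]]))
E
```

```text
time: 32.15
tool_pos: [653.7, 49.1, 61.8]
tcp_rot: [-3.14, -1.092, 1.564]
contact_force: [0.5, 0.1, -3.1]
grip_width: 45.6
finger_force: 29.9
grasp [653.59939273  32.27750222  70.58941978] bottle axis [ 2.04694236e-03 -9.22950131e-04  9.99997479e-01] [-0.49  1.01  1.23  0.91  1.61 -0.8 ]
move tool axes [-2.19262164  0.90157028  1.39473113] rotvec [ 0.00124105 -0.00091113 -0.00295774]
scene 0.87 [267.5, 217.1] 428
scene 0.77 [136.7, 169.5] 456
scene 0.51 [109.9, 189.8] 166
[[268.52235489 228.21831861]
 [269.4341848  218.46477164]
 [270.48389891 207.22243126]]
top 0.57 [381.6, 238.0] 200
top 0.55 [238.9, 146.9] 313
[[243.59631383 146.38823861]
 [243.15019589 142.61974112]
 [242.62829698 138.20992155]]
```

Aligned and upright over the plate centre. I lower the last millimetres until contact.

```bash
python3 -m jog '[[-1,0,0.5,0,0,0],[-1,0,0.5,0,0,0],[0,0,0,0,0,0]]'
```

```text
time: 32.65
tool_pos: [654.1, 48.9, 60.5]
tcp_rot: [3.14, -1.091, 1.567]
contact_force: [1.1, -0.5, -3.4]
grip_width: 45.4
finger_force: 29.9
```

```bash
python3 -m jog '[[-1,0,0.5,0,0,0],[0,0,0,0,0,0]]'
```

```text
time: 32.85
tool_pos: [654.3, 48.9, 59.9]
tcp_rot: [3.139, -1.092, 1.568]
contact_force: [0.2, -0.7, -1.0]
grip_width: 45.8
finger_force: 29.9
```

```bash
python3 -m jog '[[-0.8,0,0.4,0,0,0],[0,0,0,0,0,0]]'
```

```text
time: 33.05
tool_pos: [654.5, 48.8, 59.7]
tcp_rot: [3.137, -1.092, 1.569]
contact_force: [-0.1, -1.1, 4.8]
grip_width: 45.3
finger_force: 29.9
```

```bash
python3 -m jog '[[0,0,0,0,0,0],[0,0,0,0,0,0],[0,0,0,0,0,0],[0,0,0,0,0,0],[0,0,0,0,0,0],[0,0,0,0,0,0],[0,0,0,0,0,0]]' 100; python3 -m jog '[[0,0,-5,0,0,0],[0,0,-10,0,0,0],[0,0,-15,0,0,0],[0,0,-20,0,0,0],[0,0,-25,0,0,0],[0,0,-25,0,0,0],[10,0,-20,0,0,0],[20,0,-10,0,0,0],[20,0,0,0,0,0],[0,0,0,0,0,0]]'
python3 - <<'E'
from h import *
print(bot.get_obs()["joint_positions"])
for n in("scene","top"):
    bot.capture(n)
    for d in bot.outline_of("bottle",n):
        if abs(d["pixel"][0]-265)>40: continue
        m=d["mask"];res=[]
        for x in range(642,668,3):
            for y in range(20,45,3):
                f=hull(n,np.array([x,y,10.]),np.array([0,0,1.]),((28,0),(28,9),(24,17),(24,94),(15.5,106),(15.5,125)));res.append((np.abs(f-m).sum(),x,y))
        print(n,d["p"],d["pixel"],m.sum(),sorted(res)[:3])
E
```

```text
time: 33.75
tool_pos: [654.1, 48.9, 58.5]
tcp_rot: [3.14, -1.091, 1.567]
contact_force: [-0.3, -0.0, 1.0]
grip_width: 91.3
finger_force: 0.0
time: 34.75
tool_pos: [654.3, -42.0, 166.7]
tcp_rot: [3.129, -1.089, 1.579]
contact_force: [-0.0, -0.4, -0.1]
grip_width: 91.8
finger_force: 0.0
[-0.59411991  0.9352491   1.05358625  0.86983972  1.83455695 -0.66995806]
scene 0.82 [267.2, 221.0] 518 [(np.float32(31.8125), 654, 29), (np.float32(38.5625), 651, 29), (np.float32(60.5625), 657, 29)]
top 0.75 [242.3, 145.2] 351 [(np.float32(28.5625), 654, 26), (np.float32(32.6875), 657, 26), (np.float32(43.5), 657, 29)]
```

Both cameras put the bottle upright on the round plate at about (654,28), against the plate centre at (654.5,32.5). The gripper is clear.

```bash
python3 -c "from plant import bot;print(bot.close_job())"
```

```text
the job is handed in; nothing more can be done
None
```

The bottle now stands upright and released near the middle of the round plate, about 5 mm off centre, and the job is handed in (robot clock about 35 s of 56): I pulled it from the clip, held it cap-down about 19° from vertical for 2.4 s, and before that had to set it briefly on bare bench to regrip because it swung in the first grip.

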